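Put the dibber away and snap the box shut

ROBOT

A 6-joint arm with a two-finger parallel gripper is mounted at the origin on a cart in front of the work surface, level with it; the furniture and walls round the work are solid. World frame = base frame: x ahead of the robot, y to its left, z up, the work surface at z = 0. Lengths are in m, angles in degrees, forces in N, time in s.
With the tool pointing down it reaches from about 0.3 to 0.75 m from the base axis. Payload 8.5 kg.
Tool frame: the origin (TCP) lies between the finger pads; the fingertips stand 17 mm ahead of it and the grasp point (between the pads) lies 2 mm behind it (env.tip_reach is the distance from the TCP to the fingertips, in m); z points along the fingers, y is the line along which they close (so a half turn about z gives the same grasp; the last joint's range is limited). The gripper opens to 85 mm and grips with 20 to 120 N. Pads are 22 mm wide; open, the fingers measure 114 mm over their backs; the gripper's body (76 mm by 85 mm) begins 54 mm behind the grasp point. The pads swing forward as they close: fully open they stand 13 mm farther back than shut.
Start: joints at [-86.075, 21.807, 74.336, -0, 83.858, -12.336], TCP at [0.154, -0.528, 0.248] pointing down, gripper open.
Joint ranges: [-178.18, 178.18], [-50.72, 133.34], [12.68, 142.11], [-81.47, 261.47], [9.98, 163.14], [-165.26, 165.26]. Speed limits (degrees/s): [136.94, 136.94, 180, 180, 180, 180].

INTERFACE

Orientations are given as a 3x3 rotation matrix whose columns are the frame's x, y, z axes.
In Python, from rig import env, viewer gives the robot as it stands.
- The arm moves only by the tool move_arm, never from a script. Its argument "motion" is a list of rows, each a list of 2 entries, a list of its own where there are three numbers: the shift along the tool's x, y, z normalised to -1 to 1, where 1 is 50 mm, then the turn, a rotation vector about the tool's x, y, z normalised to -1 to 1, where 1 is 8 degrees. A call has 1 to 20 rows; each row shifts and turns the commanded pose from where the row before left it, along the tool's axes as they then stand; what a row does not reach is not made up. A row lasts 1/10 s, in which the tool goes at most 50 mm and 8.59 degrees, less where a joint would pass 70% of its speed; a pose out of reach is approached as far as the arm can. A call with a number of a shift or a turn outside -1 to 1 is refused whole. A call with a gripper value outside its range is refused whole. "claw" is the closure, from 0 (fully open) to 1 (shut), set as the call begins (left out, the last holds). The fingers move at their own pace and stop on an object; "force" is the grip in N (left out, the last holds). Time passes only in rows, so rows that do not move let the fingers close. It gives the time, the measured TCP pose, the force, the opening and the grip force at its end, in the units of the state.
- env.observe(): the state, without advancing time (a new reading comes with each control period).
- viewer.get_image(name): name is "scene" or "top" or "wrist"; returns a dict with "frame" (420x560x3 uint8, red, green, blue), "depth" (420x560 float32, m along the optical axis (not along the pixel's ray), 0 where there is no reading), "fx", "fy", "cx", "cy" (pixels), "eye" and "attitude" of the camera in the world; the wrist camera has in their place "T_tool_cam" (4x4, takes a point from camera to tool coordinates, whose origin is the TCP and whose axes are the flange's). Camera axes: x right, y up, looking along -z (the intrinsics and any distortion apply to the point x, -y, -z); pixel columns grow to the right and rows downward; lengths in m; the calibration is good to about 2 mm. The wrist camera is an equidistant fisheye: a pixel r from the principal point sees the ray r / f radians off the axis. A picture is of the moment at which its call begins: read the wrist's pose just before it.
- env.close_job(): hands the job in; it is judged then, once.
The state is a dict: "time_s": time; "q": joint angles; "qvel": joint speeds; "joint_efforts": joint torques, N m; "position": TCP position; "tool_rot": TCP orientation; "ft_force": force on the tool from outside, world axes, zero at the start; "wrist_torque": the same for the moment, N m; "grip_width": finger opening in m; "gripper_force": force on a finger pad.
Only numpy, scipy, OpenCV 4.12 (cv2) and the standard library are available. Lean on these libraries where they do the work, as an engineer would, in place of code of your own. Each camera call takes 0.05 s, during which the arm holds its last target. There are 200 camera calls.

TASK

Put the wooden dibber away in the open oblong box, then fetch the box's own lid, the oblong one, and press it down until it has snapped home all round and sits level on the rim. Leave the round lid on its stand and the teaspoon where it lies, and do not knock over or push about the bottle or the glass.

Things in the scene. Friction and masses are not known exactly. Their poses are not given: they have to be found in the camera images.
- dibber_centre (a point): Turned wooden dibber, a tapered pointed rod 134 mm long (along its y; point and butt 67 mm either side of this point) and up to 26 mm thick, lying on the worktop. The point is its centre, 12 mm above its underside.
- tool_box: Open oblong grey plastic box, fixed to the worktop, outside 118 mm (x) by 170 mm (y), 62 mm high, walls and floor 4 mm (inside 110 by 162 by 58 mm). Origin at the centre of its underside, z up. Four sprung catches, 28 mm long, stand 4 mm out of its long inner walls 5 mm below the rim, at x = +-54, y = +-50 mm.
- box_rim (a point): Centre of the box's mouth, 62 mm above its underside, level with the rim; axes as the box. Set down loose, the lid rests on the catches about 10 mm proud; pressed with some 4 N above each catch (12 to 20 N in all, or one end after the other) it snaps down till its plate lies on the rim (handle point 18 mm above the rim).
- box_lid_handle (a point): Middle of the bar handle on the box's oblong grey lid: 14 mm wide (x), 60 mm long (y), 26 mm high, 13 mm above the plate's top and 18 mm above the plate's underside. z points out of the lid's top, square to the plate. It starts on a stand that slopes 35 degrees, the lid's top facing up and towards the robot.
- round_lid_handle (a point): Round grey lid, 118 mm across, of some other pot, with the same handle; lies on the other stand. The point is the middle of its handle. To be left there.
- stand_a: Wooden draining stand under the oblong lid, fixed: 150 mm wide (y), about 130 mm deep (x), slope rising away from the robot to 96 mm high. Origin at the centre of its underside.
- stand_b: The same stand, under the round lid.
- vinegar_bottle: Bottle, loose, 60 mm across, 245 mm tall, standing between the two stands. Origin at the centre of its underside.
- tumbler: Drinking glass, loose, 81 mm across, 92 mm tall, standing behind the bottle. Origin at the centre of its underside.
- teaspoon: Teaspoon, loose, 135 mm long (x), 29 mm wide, 10 mm high, lying on the worktop on the other side from the dibber. Origin at the centre of its underside.
- box_lid: The same lid, 0.11 kg: plate 122 mm (x) by 174 mm (y), 5 mm thick; origin at the centre of the plate's underside. Below it a rounded bead loop 107 by 159 mm reaches 14 mm down and goes inside the box's mouth, either way round. Its lower long edge starts against the stand's lip.

How it is judged (in metres and radians):
At the end, for the whole second after the job is handed in: The oblong lid is snapped home on the box: its plate within 2.5 mm of resting on the rim, level within 1.4 degrees, centred within 6 mm; the dibber lies inside the box, under the lid (z of box_lid_handle in the frame of box_rim between 0.0155 and 0.0205 m and horizontal distance between box_lid_handle and box_rim below 0.006 m and angle between box_lid_handle's own z axis and vertical below 0.025 rad and x of dibber_centre in the frame of tool_box between -0.055 and 0.055 m and y of dibber_centre in the frame of tool_box between -0.081 and 0.081 m and z of dibber_centre in the frame of tool_box between 0.004 and 0.045 m); the robot touches nothing.
It fails at once if the round lid is moved more than 30 mm (distance of round_lid_handle from where it was at the start of the episode above 0.03 m).
It fails at once if the teaspoon is moved more than 40 mm (distance of teaspoon from where it was at the start of the episode above 0.04 m).
It fails at once if the bottle or the glass is tipped more than 23 degrees or pushed more than 40 mm (angle between any of vinegar_bottle, tumbler's own z axis and vertical above 0.4 rad or distance of any of vinegar_bottle, tumbler from where it was at the start of the episode above 0.04 m).
It also fails if it takes over 72 s, if anything falls off the work surface, if the arm or the gripper's body presses on something with over 40 N, if the wrist force passes 120 N, or if a joint passes its speed limit or range.

## Working session

There is one attempt and no reset: what is moved stays moved. The work goes in short steps, Python scripts to look and compute and a tool call to move; the robot and the scene stay as the last step left them, time stands still between calls to the robot, and variables do not carry over. Pictures are saved under pics/ and viewed, at most 10 in all, crops included, and the job is handed in when it is done.

Besides the shell and the picture viewer there is one more tool, called after "Call:" by a JSON object that holds its "name" and its "arguments". move_arm: Moves the arm, as the interface text tells. Scaled input: -1 to 1 covers 50 mm each way for a shift and 8 degrees each way for a turn. Its arguments: {"type":"object","properties":{"motion":{"type":"array","items":{"type":"array"}},"claw":{"type":"number"},"force":{"type":"number"}},"required":["motion"]}

```bash
mkdir -p pics; ls; python3 - <<'E'
from rig import env, viewer
import cv2, numpy as np
for n in ("scene","top"):
    d=viewer.get_image(n); np.savez(f"pics/{n}0.npz",**d)
    cv2.imwrite(f"pics/{n}0.png",d["frame"][:,:,::-1])
    print(n,d["fx"],d["fy"],d["cx"],d["cy"],d["eye"],d["attitude"])
s=env.observe();print(s["position"],s["tool_rot"],s["time_s"],s["grip_width"],env.tip_reach)
E
```

```text
pics
scene 443.2533278607306 443.2533278607306 273.3878931650961 210.26352525332499 [-0.33496041  0.62282802  0.56130887] [[-0.52508754  0.37107111 -0.76589118]
 [-0.85098784 -0.23965039  0.46731936]
 [-0.01013741  0.89714766  0.44161444]]
top 493.2405341706242 493.2405341706242 282.8791156564213 206.18457373662176 [0.25792877 0.10313313 1.4875219 ] [[-0.09677221  0.97474664 -0.20125638]
 [-0.99530282 -0.09532659  0.01688582]
 [-0.00272569  0.20194513  0.97939305]]
[ 0.15396935 -0.52777184  0.24778615] [[ 9.60007744e-01  2.79973431e-01 -9.41142683e-05]
 [ 2.79973332e-01 -9.60006990e-01  1.22987685e-03]
 [ 2.53982485e-04 -1.20704078e-03 -9.99999239e-01]] 0.1 0.08497367915030124 0.017
```

View pics/top0.png

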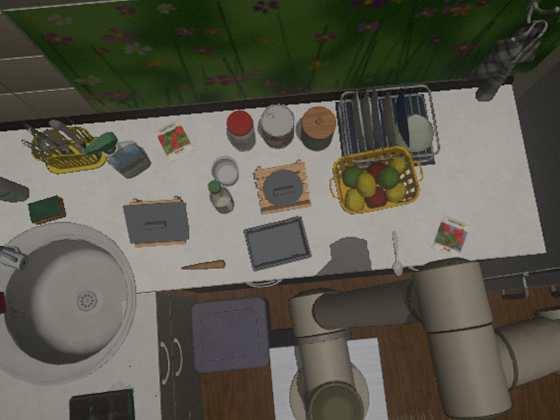

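View pics/scene0.png

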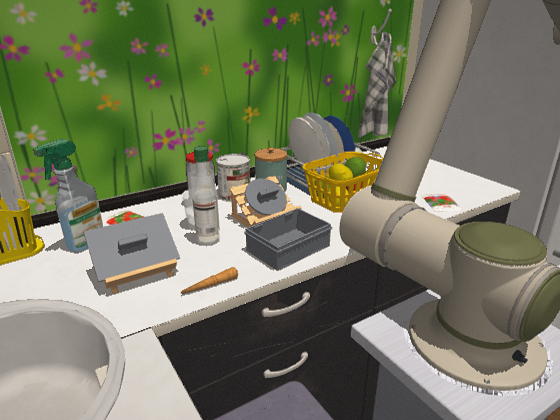

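Top view: the box is at about (278,243), the dibber at (203,266) with its point left, the oblong lid at (156,222), the round lid at (284,188), the bottle at (219,198) and the glass at (225,172). The scene view agrees: the lid slopes towards the robot and the dibber lies beside the box.

```bash
cat > h.py <<'E'
import numpy as np, cv2
def cloud(d):
    v,u=np.mgrid[0:420,0:560]; z=d["depth"]
    p=np.stack([(u-d["cx"])/d["fx"]*z,-(v-d["cy"])/d["fy"]*z,-z],-1)
    return p@np.array(d["attitude"]).T+d["eye"]
def rect(p):
    (c,s,a)=cv2.minAreaRect((p[:,:2]*1000).astype(np.float32)); 
    b=cv2.boxPoints((c,s,a)); e=[b[1]-b[0],b[2]-b[1]]; e=max(e,key=np.linalg.norm)
    return np.round(c,1),np.round(s,1),round(float(np.degrees(np.arctan2(e[1],e[0]))),1)
E
python3 - <<'E'
from h import *
for n,boxs in (("top",dict(box=(235,210,320,275),dib=(175,255,232,277),lid=(115,190,195,250))),("scene",dict(box=(240,200,335,270),dib=(175,262,242,298),lid=(80,205,185,290)))):
    d=np.load(f"pics/{n}0.npz"); P=cloud(d); hsv=cv2.cvtColor(d["frame"],cv2.COLOR_RGB2HSV)
    print(n,"table z",P[300 if n=='scene' else 250, 230 if n=='scene' else 225])
    for k,(a,b,c,e) in boxs.items():
        p=P[b:e,a:c].reshape(-1,3); h=hsv[b:e,a:c].reshape(-1,3).astype(int); ok=np.isfinite(p).all(1)&(d["depth"][b:e,a:c].ravel()>0)
        sat=h[:,1]
        if k=="box":
            q=p[ok&(p[:,2]>.055)&(p[:,2]<.068)&(sat<70)]
            print(k,len(q),rect(q),q[:,2].mean())
        if k=="dib":
            q=p[ok&(sat>90)&(p[:,2]<.05)&(p[:,2]>-.01)]
            print(k,len(q),rect(q),np.percentile(q[:,2],[5,50,95]))
            # thickness profile
        if k=="lid":
            q=p[ok&(sat<70)&(p[:,2]>.03)&(h[:,2]<150)]
            m=np.ones(len(q),bool)
            for _ in range(6):
                A=np.c_[q[:,:2],np.ones(len(q))]; co=np.linalg.lstsq(A[m],q[m,2],rcond=None)[0]; r=q[:,2]-A@co; m=abs(r)<.005
            nrm=np.r_[-co[:2],1]; nrm/=np.linalg.norm(nrm)
            print(k,m.sum(),"n",nrm,"tilt",np.degrees(np.arccos(nrm[2])),"z rng",np.percentile(q[m,2],[1,99]))
            y=np.cross(nrm,[1,0,0]);  # horizontal dir
            y=np.cross([0,0,1],nrm); y/=np.linalg.norm(y); x=np.cross(y,nrm)
            c0=q[m].mean(0); uv=np.c_[(q[m]-c0)@x,(q[m]-c0)@y]
            R=cv2.minAreaRect((uv*1000).astype(np.float32)); print(" plate rect(mm)",R,"centre",c0+R[0][0]/1000*x+R[0][1]/1000*y)
            hh=(q-c0)@nrm; t=q[(hh>.018)&(hh<.034)]; print(" handle top",len(t),t.mean(0), "h",np.percentile(hh,99)); print(" xaxis",x,"yaxis",y)
            ut=np.c_[(t-c0)@x,(t-c0)@y]; print(" handle rect",cv2.minAreaRect((ut*1000).astype(np.float32)),"centre by hand", t.mean(0)-nrm*.013)
E
```

```text
top table z [ 0.4463574   0.26517474 -0.00319602]
box 365 (array([443.9, 106.5]), array([123.5, 173.7]), -81.3) 0.06055914885463488
dib 213 (array([406.4, 331.8]), array([126.2,  21.1]), 88.3) [0.01241391 0.01972878 0.0275081 ]
lid 1838 n [-0.56919177  0.01757874  0.82201686] tilt 34.712798106652166 z rng [0.03955941 0.10978536]
 plate rect(mm) ((2.3084182739257812, -1.1170272827148438), (124.794677734375, 174.3988494873047), 0.3394975960254669) centre [0.53545999 0.45188414 0.07477197]
 handle top 108 [0.52200617 0.45152233 0.09552985] h 0.027355325382073428
 xaxis [-0.82162512  0.02537481 -0.56946315] yaxis [-0.03086897 -0.99952344  0.        ]
 handle rect ((2.5740675926208496, -0.7415866851806641), (15.755532264709473, 58.63832092285156), 0.26548510789871216) centre by hand [0.52940566 0.45129381 0.08484363]
scene table z [ 0.34158415  0.3169897  -0.00592176]
box 666 (array([500. , 114.4]), array([240.5, 174.5]), 6.8) 0.05912998323573265
dib 466 (array([424.4, 329. ]), array([125.5,  80.1]), 77.2) [0.00734269 0.01548601 0.02374409]
lid 3514 n [-0.56478599  0.01450045  0.82511001] tilt 34.40035397469528 z rng [0.04109635 0.10682902]
 plate rect(mm) ((4.2184600830078125, 4.522331237792969), (173.0520477294922, 131.39378356933594), 89.58525085449219) centre [0.52940975 0.45287385 0.07092885]
 handle top 198 [0.51759749 0.45342201 0.09308288] h 0.026833350139374237
 xaxis [-0.8248382  0.0211771 -0.5649721] yaxis [-0.02566579 -0.99967058  0.        ]
 handle rect ((0.3870582580566406, 5.081729888916016), (15.912094116210938, 60.076297760009766), 0.1780490279197693) centre by hand [0.5249397  0.4532335  0.08235645]
```

Call:
{"name": "move_arm", "arguments": {"motion": [[[0, 0, 0], [0, 0, -1]], [[0, 0, 0], [0, 0, -1]], [[0, 0, 0], [0, 0, -1]], [[0, 0, 0], [0, 0, -1]], [[0, 0, 0], [0, 0, -1]], [[0, 0, 0], [0, 0, -1]], [[0, 0, 0], [0, 0, -1]], [[0, 0, 0], [0, 0, -1]], [[0, 0, 0], [0, 0, -1]], [[0.55, 0.54, 0], [0, 0, 0]], [[0.55, 0.54, 0], [0, 0, 0]], [[0.55, 0.54, 0], [0, 0, 0]], [[0.55, 0.54, 0], [0, 0, 0]], [[0.55, 0.54, 0], [0, 0, 0]], [[0.55, 0.54, 0], [0, 0, 0]], [[0.55, 0.54, 0], [0, 0, 0]], [[0.55, 0.54, 0], [0, 0, 0]], [[0.55, 0.54, 0], [0, 0, 0]], [[0.55, 0.54, 0], [0, 0, 0]]], "claw": 0.3}}

```text
time_s: 2.0
position: [0.4331, -0.2599, 0.2481]
tool_rot: [[0.03, 1.0, -0.0], [1.0, -0.03, 0.0], [0.0, -0.0, -1.0]]
ft_force: [0.3, -0.8, 0.4]
grip_width: 0.0599
gripper_force: 0.0
```

Call:
{"name": "move_arm", "arguments": {"motion": [[[0.66, 0, 0], [0, 0, 0]], [[0.66, 0, 0], [0, 0, 0]], [[0.66, 0, 0], [0, 0, 0]], [[0.66, 0, 0], [0, 0, 0]], [[0.66, 0, 0], [0, 0, 0]], [[0.66, 0, 0], [0, 0, 0]], [[0.66, 0, 0], [0, 0, 0]], [[0.66, 0, 0], [0, 0, 0]], [[0.66, 0, 0], [0, 0, 0]], [[0.66, 0, 0], [0, 0, 0]], [[0.66, 0, 0], [0, 0, 0]], [[0.66, 0, 0], [0, 0, 0]], [[0.66, 0, 0], [0, 0, 0]], [[0.66, 0, 0], [0, 0, 0]], [[0.66, 0, 0], [0, 0, 0]], [[0, 0, 0], [0, 0, 0]]]}}

```text
time_s: 3.6
position: [0.4468, 0.2362, 0.2478]
tool_rot: [[0.027, 1.0, -0.001], [1.0, -0.027, 0.001], [0.001, -0.001, -1.0]]
ft_force: [-0.3, -1.4, 0.3]
grip_width: 0.0598
gripper_force: 0.0
```

```bash
cat >> h.py <<'E'
def wrist(name):
    from rig import env, viewer
    s=env.observe(); d=viewer.get_image("wrist"); cv2.imwrite(f"pics/{name}.png",d["frame"][:,:,::-1])
    v,u=np.mgrid[0:420,0:560]; x=(u-d["cx"])/d["fx"]; y=(v-d["cy"])/d["fy"]; r=np.hypot(x,y)+1e-9
    t=np.minimum(r,1.45); k=np.tan(t)/r; z=d["depth"]
    p=np.stack([x*k*z,-y*k*z,-z,np.ones_like(z)],-1)@np.array(d["T_tool_cam"]).T
    P=p[...,:3]@np.array(s["tool_rot"]).T+s["position"]; P[z<=0]=np.nan
    return d["frame"],P
E
python3 - <<'E'
from h import *
f,P=wrist("w1"); np.savez("pics/w1.npz",f=f,P=P)
hsv=cv2.cvtColor(f,cv2.COLOR_RGB2HSV)
m=(hsv[...,1]>90)&(P[...,2]<.05)&(P[...,2]>-.01)&(abs(P[...,0]-.406)<.05)&(abs(P[...,1]-.332)<.09)
q=P[m]; print("dib",len(q),rect(q),np.percentile(q[:,2],[5,50,95]))
m=(hsv[...,1]<80)&(abs(P[...,2]-.062)<.006)&(abs(P[...,0]-.444)<.1)&(abs(P[...,1]-.106)<.12)
q=P[m]; print("rim",len(q),rect(q),q[:,2].mean())
m=(hsv[...,2]>120)&(abs(P[...,2])<.01); print("table",np.median(P[m][:,2]))
E
```

```text
dib 1716 (array([407.8, 331. ]), array([130.2,  23.6]), 87.9) [0.0132345  0.02027001 0.02537427]
rim 1814 (array([445.9, 105.7]), array([118.7, 169.2]), -81.8) 0.06103037027705405
table 0.000537696568669449
```

View pics/w1.png

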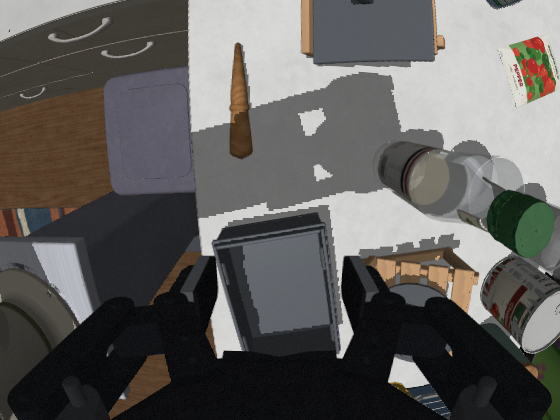

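The dibber lies at (240,105) in the wrist view with its point up, towards +y, and the box mouth is at (275,285). The sizes and heights match what was given.

Call:
{"name": "move_arm", "arguments": {"motion": [[[0.54, -0.28, 0], [0, 0, 0]], [[0.54, -0.28, 0], [0, 0, 0]], [[0.54, -0.28, 0], [0, 0, 0]], [[0, 0, 0.65], [0, 0, 0]], [[0, 0, 0.65], [0, 0, 0]], [[0, 0, 0.65], [0, 0, 0]], [[0, 0, 0.65], [0, 0, 0]], [[0, 0, 0.65], [0, 0, 0]], [[0, 0, 0.65], [0, 0, 0]], [[0, 0, 0.2], [0, 0, 0]], [[0, 0, 0.2], [0, 0, 0]], [[0, 0, 0.2], [0, 0, 0]], [[0, 0, 0], [0, 0, 0]], [[0, 0, 0], [0, 0, 0]]]}}

```text
time_s: 5.05
position: [0.4081, 0.3158, 0.024]
tool_rot: [[0.03, 1.0, 0.001], [1.0, -0.03, 0.0], [0.001, 0.001, -1.0]]
ft_force: [-0.6, -0.7, -0.1]
grip_width: 0.0598
gripper_force: 0.0
```

Call:
{"name": "move_arm", "arguments": {"motion": [[[0, 0, 0], [0, 0, 0]], [[0, 0, 0], [0, 0, 0]], [[0, 0, 0], [0, 0, 0]], [[0, 0, 0], [0, 0, 0]], [[0, 0, 0], [0, 0, 0]], [[0, 0, 0], [0, 0, 0]]], "claw": 1, "force": 40}}

```text
time_s: 5.65
position: [0.4079, 0.3158, 0.0239]
tool_rot: [[0.03, 1.0, 0.001], [1.0, -0.03, 0.0], [0.0, 0.001, -1.0]]
ft_force: [-1.1, -0.7, 5.5]
grip_width: 0.0192
gripper_force: 39.4
```

Call:
{"name": "move_arm", "arguments": {"motion": [[[0, 0, -0.3], [0, 0, 0]], [[0, 0, -0.5], [0, 0, 0]], [[0, 0, -0.7], [0, 0, 0]], [[0, 0, -0.7], [0, 0, -0.62]], [[0, 0, 0], [0, 0, -0.62]], [[-0.5, 0, 0], [0, 0, 0]], [[-0.5, 0, 0], [0, 0, 0]], [[-0.5, 0, 0], [0, 0, 0]], [[-0.5, 0, 0], [0, 0, 0]], [[-0.5, 0, 0], [0, 0, 0]], [[-0.5, 0, 0], [0, 0, 0]], [[-0.5, 0, 0], [0, 0, 0]], [[-0.5, 0, 0], [0, 0, 0]], [[-0.5, 0.14, 0], [0, 0, 0]], [[-0.07, 0, 0], [0, 0, 0]], [[0, 0, 0], [0, 0, 0]]]}}

```text
time_s: 7.25
position: [0.4471, 0.0902, 0.1333]
tool_rot: [[-0.141, 0.99, -0.0], [0.99, 0.141, 0.0], [0.0, -0.0, -1.0]]
ft_force: [-0.7, 0.1, -0.6]
grip_width: 0.0191
gripper_force: 38.8
```

```bash
python3 - <<'E'
from h import *
f,P=wrist("w2")
from rig import env; s=env.observe(); print(s["position"],s["tool_rot"][0],s["grip_width"],s["gripper_force"])
hsv=cv2.cvtColor(f,cv2.COLOR_RGB2HSV)
m=(hsv[...,1]>90)&(abs(P[...,2]-.13)<.05)&(np.hypot(P[...,0]-.448,P[...,1]-.09)<.12); q=P[m]; print("dib",len(q),np.nanmin(q,0) if len(q) else 0,np.nanmax(q,0) if len(q) else 0)
E
```

```text
[0.4468265  0.09080072 0.13325965] [-1.41880220e-01  9.89883707e-01 -4.99127457e-04] 0.018921053273231122 38.82038354873657
dib 9276 [0.39760054 0.0459548  0.11782367] [0.49263007 0.17114955 0.17927516]
```

View pics/w2.png

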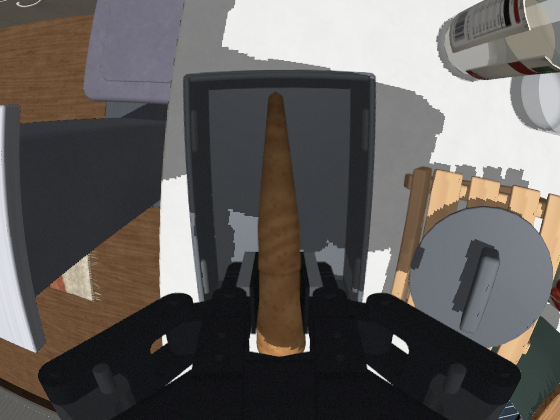

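The dibber is gripped along the box axis, with its tip at (275,95) and centred over the box. I'll lower it and let go.

Call:
{"name": "move_arm", "arguments": {"motion": [[[0, 0, 0.5], [0, 0, 0]], [[0, 0, 0.5], [0, 0, 0]], [[0, 0, 0.4], [0, 0, 0]], [[0, 0, 0.3], [0, 0, 0]], [[0, 0, 0.2], [0, 0, 0]], [[0, 0, 0.14], [0, 0, 0]], [[0, 0, 0], [0, 0, 0]], [[0, 0, 0], [0, 0, 0]]]}}

```text
time_s: 8.1
position: [0.4473, 0.0907, 0.0317]
tool_rot: [[-0.143, 0.99, 0.001], [0.99, 0.143, 0.0], [-0.0, 0.001, -1.0]]
ft_force: [-0.3, 0.2, -0.1]
grip_width: 0.0195
gripper_force: 38.8
```

Call:
{"name": "move_arm", "arguments": {"motion": [[[0, 0, 0], [0, 0, 0]], [[0, 0, 0], [0, 0, 0]], [[0, 0, 0], [0, 0, 0]], [[0, 0, 0], [0, 0, 0]], [[0, 0, -0.3], [0, 0, 0]], [[0, 0, -0.5], [0, 0, 0]], [[0, 0, -0.7], [0, 0, 0]], [[0, 0, -0.7], [0, 0, 0]], [[0, 0, -0.7], [0, 0, 0]], [[0, 0, -0.7], [0, 0, 0]], [[0, 0, 0], [0, 0, 0]], [[0, 0, 0], [0, 0, 0]]], "claw": 0.45}}

```text
time_s: 9.3
position: [0.447, 0.0905, 0.2114]
tool_rot: [[-0.142, 0.99, 0.001], [0.99, 0.142, -0.0], [-0.0, 0.001, -1.0]]
ft_force: [0.0, -0.1, 0.1]
grip_width: 0.0471
gripper_force: 0.0
```

```bash
python3 - <<'E'
from h import *
f,P=wrist("w3")
from rig import env; s=env.observe(); print(s["position"],s["tool_rot"],s["grip_width"])
hsv=cv2.cvtColor(f,cv2.COLOR_RGB2HSV)
m=(hsv[...,1]>90)&(P[...,2]<.06)&(np.hypot(P[...,0]-.446,P[...,1]-.105)<.09)
q=P[m]; print("dib",len(q),rect(q),np.percentile(q[:,2],[5,50,95]))
m=(hsv[...,1]<80)&(abs(P[...,2]-.062)<.006)&(abs(P[...,0]-.444)<.1)&(abs(P[...,1]-.106)<.12)
q=P[m]; print("rim",len(q),rect(q),q[:,2].mean())
d=np.load("pics/top0.npz");C=cloud(d);print("bottle",C[188,215],C[200,221])
E
```

```text
[0.4466493  0.09054106 0.21052474] [[-1.42266650e-01  9.89827385e-01 -1.39567272e-03]
 [ 9.89828334e-01  1.42266881e-01  6.66122214e-05]
 [ 2.64492605e-04 -1.37199970e-03 -9.99999024e-01]] 0.04720868207527438
dib 2138 (array([445.5, 106.8]), array([ 23.6, 130.9]), -81.7) [0.01651712 0.02382561 0.0293359 ]
rim 3553 (array([446.1, 104.8]), array([118.7, 170.4]), -81.6) 0.061057753199988504
bottle [0.57711694 0.25166339 0.24959205] [0.56462446 0.2482901  0.16008795]
```

Call:
{"name": "move_arm", "arguments": {"motion": [[[0, 0, 0], [0, 0, 0.61]], [[0, 0, 0], [0, 0, 0.61]], [[0.66, -0.28, 0], [0, 0, 0]], [[0.66, 0, 0], [0, 0, 0]], [[0.66, 0, 0], [0, 0, 0]], [[0.66, 0, 0], [0, 0, 0]], [[0.66, 0, 0], [0, 0, 0]], [[0.66, 0, 0], [0, 0, 0]], [[0.66, 0, 0], [0, 0, 0]], [[0.66, 0, 0], [0, 0, 0]], [[0.66, 0, 0], [0, 0, 0]], [[0.66, 0, 0], [0, 0, 0]], [[0.66, 0, 0], [0, 0, 0]], [[0, 0, 0], [-0.87, 0, 0]], [[0, 0, 0], [-0.87, 0, 0]], [[0, 0, 0], [-0.87, 0, 0]], [[0, 0, 0], [-0.87, 0, 0]], [[0, 0, 0], [-0.87, 0, 0]], [[0, 0, 0], [0, 0, 0]], [[0, 0, 0], [0, 0, 0]]], "claw": 0.4}}

```text
time_s: 11.35
position: [0.4429, 0.4538, 0.2101]
tool_rot: [[0.027, 0.823, 0.567], [1.0, -0.021, -0.017], [-0.002, 0.567, -0.824]]
ft_force: [-0.1, -0.5, -0.5]
grip_width: 0.0512
gripper_force: 0.0
```

```bash
python3 - <<'E'
from h import *
f,P=wrist("w4"); np.savez("pics/w4.npz",f=f,P=P)
from rig import env; s=env.observe(); T=np.array(s["tool_rot"]);t=np.array(s["position"]);print(t,T,s["q"])
hsv=cv2.cvtColor(f,cv2.COLOR_RGB2HSV)
m=(hsv[...,1]<80)&(hsv[...,2]<150)&(P[...,2]>.03)&(P[...,2]<.14)&(abs(P[...,0]-.53)<.09)&(abs(P[...,1]-.452)<.11)
q=P[m]; k=np.ones(len(q),bool)
for _ in range(8):
    A=np.c_[q[:,:2],np.ones(len(q))]; co=np.linalg.lstsq(A[k],q[k,2],rcond=None)[0]; r=q[:,2]-A@co; k=abs(r)<.004
n=np.r_[-co[:2],1]; n/=np.linalg.norm(n); y=np.cross([0,0,1],n); y/=np.linalg.norm(y); x=np.cross(y,n)
c0=q[k].mean(0); uv=lambda p:(np.c_[(p-c0)@x,(p-c0)@y]*1000).astype(np.float32)
R=cv2.minAreaRect(uv(q[k])); h=(q-c0)@n; tp=q[(h>.022)&(h<.03)]; H=cv2.minAreaRect(uv(tp))
print("n",n,"y",y,"plate",R,"handle",H,np.percentile(h,[1,99]))
hc=c0+H[0][0]/1000*x+H[0][1]/1000*y+n*.013; print("handle c",hc,"in tool mm",(hc-t)@T*1000,"-n in tool",-n@T,"y in tool",-y@T)
E
```

```text
[0.44355529 0.45379932 0.21073068] [[ 2.80704384e-02  8.22619028e-01  5.67899626e-01]
 [ 9.99605847e-01 -2.28455785e-02 -1.63165573e-02]
 [-4.48315019e-04  5.68133800e-01 -8.22936075e-01]] [ 43.8421015   25.97661618  81.63123236 -31.39329633  51.05497524
  60.87243025]
n [-0.57335695  0.01725743  0.81912392] y [-0.03008531 -0.99954733  0.        ] plate ((0.9077720642089844, 7.970458984375), (124.1418685913086, 173.99095153808594), 0.14087338745594025) handle ((-0.3697676658630371, 7.733835220336914), (60.38902282714844, 13.781132698059082), 89.75272369384766) [-0.00164731  0.02635329]
handle c [0.52916123 0.44975414 0.08584705] in tool mm [ -1.58460285  -0.43711921 151.45282007] -n in tool [-7.89023843e-04  6.67660812e-03  9.99977400e-01] y in tool [9.99997868e-01 1.91350993e-03 7.76263948e-04]
```

View pics/w4.png

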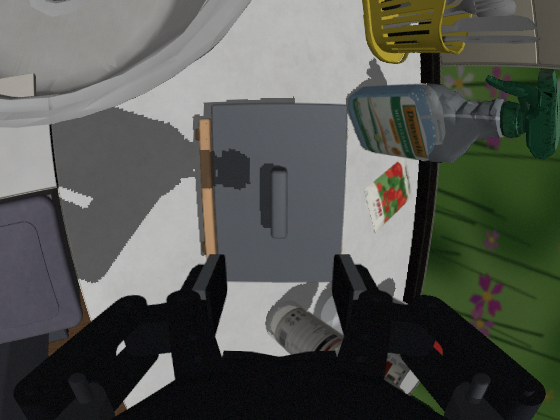

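The handle is at (279,200), lined up with the tool. The plate and handle sizes match what was given.

Call:
{"name": "move_arm", "arguments": {"motion": [[[-0.03, 0, 0.6], [0, 0, 0]], [[0, 0, 0.6], [0, 0, 0]], [[0, 0, 0.6], [0, 0, 0]], [[0, 0, 0.6], [0, 0, 0]], [[0, 0, 0.2], [0, 0, 0]], [[0, 0, 0.2], [0, 0, 0]], [[0, 0, 0.06], [0, 0, 0]], [[0, 0, 0], [0, 0, 0]], [[0, 0, 0], [0, 0, 0]]]}}

```text
time_s: 12.3
position: [0.5246, 0.4504, 0.095]
tool_rot: [[0.027, 0.82, 0.571], [1.0, -0.023, -0.015], [0.001, 0.572, -0.821]]
ft_force: [0.2, 0.4, -0.2]
grip_width: 0.0514
gripper_force: 0.0
```

Call:
{"name": "move_arm", "arguments": {"motion": [[[0, 0, 0], [0, 0, 0]], [[0, 0, 0], [0, 0, 0]], [[0, 0, 0], [0, 0, 0]], [[0, 0, 0], [0, 0, 0]], [[0, 0, 0], [0, 0, 0]], [[0, 0, 0], [0, 0, 0]], [[0, 0, 0], [0, 0, 0]]], "claw": 1, "force": 70}}

```text
time_s: 13.0
position: [0.5244, 0.4502, 0.0945]
tool_rot: [[0.027, 0.821, 0.571], [1.0, -0.023, -0.015], [0.0, 0.571, -0.821]]
ft_force: [-6.0, -1.1, 5.7]
grip_width: 0.0121
gripper_force: 69.0
```

Call:
{"name": "move_arm", "arguments": {"motion": [[[0, 0, -0.2], [0, 0, 0]], [[0, 0, -0.4], [0, 0, 0]], [[0, 0, -0.5], [0, 0, 0]], [[0, 0, -0.5], [0, 0, 0]], [[0, 0, -0.5], [0, 0, 0]], [[0, 0, -0.5], [0, 0, 0]], [[0, 0, -0.2], [0, 0, 0]], [[0, 0, 0], [0.5, 0, 0]], [[0, 0, 0], [0.77, 0, 0]], [[0, 0, 0], [0.77, 0, 0]], [[0, 0, 0], [0.77, 0, 0]], [[0, 0, 0], [0.77, 0, 0]], [[0, 0, 0], [0.77, 0, 0]], [[0, 0, 0], [0, 0, 0]], [[0, 0, 0], [0, 0, 0]]]}}

```text
time_s: 14.5
position: [0.4451, 0.4519, 0.2081]
tool_rot: [[0.028, 1.0, 0.002], [1.0, -0.028, -0.001], [-0.001, 0.002, -1.0]]
ft_force: [-1.0, -0.4, -0.9]
grip_width: 0.0125
gripper_force: 68.6
```

```bash
cat >> h.py <<'E'
def lidinfo(name):
    from rig import env
    f,P=wrist(name); s=env.observe(); T=np.array(s["tool_rot"]);t=np.array(s["position"])
    print("t",t,"T",T.round(4).tolist(),"grip",s["grip_width"],s["gripper_force"],s["ft_force"])
    hsv=cv2.cvtColor(f,cv2.COLOR_RGB2HSV); Q=(P-t)@T
    m=(hsv[...,1]<80)&(hsv[...,2]<150)&(hsv[...,2]>40)&(Q[...,2]<.04)&(Q[...,2]>.008)&(abs(Q[...,1])<.08)&(Q[...,0]>.03)&(Q[...,0]<.11)
    q=Q[m]; k=abs(q[:,2]-np.median(q[:,2]))<.006
    for _ in range(6):
        A=np.c_[q[:,:2],np.ones(len(q))]; co=np.linalg.lstsq(A[k],q[k,2],rcond=None)[0]; k=abs(q[:,2]-A@co)<.003
    q=q[k]; print("plate in tool: slopes deg",np.degrees(co[:2]),"z0 mm",co[2]*1000,len(q),"y rng",np.percentile(q[:,1],[.5,99.5])*1000,"x max",np.percentile(q[:,0],99.5)*1000)
    qw=q@T.T+t; A=np.c_[qw[:,:2],np.ones(len(qw))]; c=np.linalg.lstsq(A,qw[:,2],rcond=None)[0]; print("world slopes deg",np.degrees(c[:2]))
    return f,P
E
python3 -c "
from h import *
lidinfo('w5')"
```

```text
t [0.44452763 0.45212701 0.20834379] T [[0.0275, 0.9996, 0.0016], [0.9996, -0.0275, -0.0008], [-0.0008, 0.0016, -1.0]] grip 0.012758913306715306 68.57181787490845 [-0.96195155 -0.02956144 -1.69471841]
plate in tool: slopes deg [ 0.17591416 -0.09902325] z0 mm 22.804160841608297 29717 y rng [-58.26111581  60.83306235] x max 86.18114609253394
world slopes deg [ 0.18414053 -0.22569822]
```

View pics/w5.png

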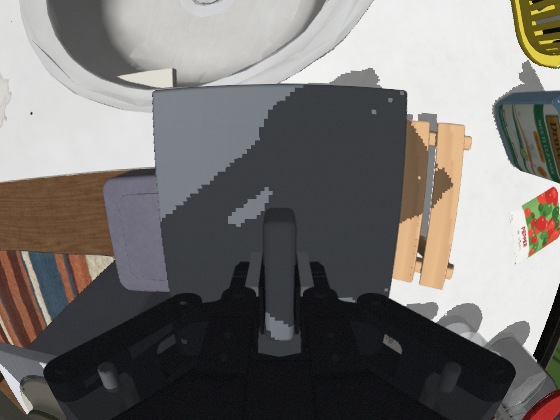

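The lid hangs level in the grip, with the plate at (280,190) and slopes below 0.25°. I'll carry it over the box, keeping clear of the bottle.

Call:
{"name": "move_arm", "arguments": {"motion": [[[-0.3, -0.28, 0], [0, 0, 0]], [[-0.6, 0, 0], [0, 0, 0]], [[-0.6, 0, 0], [0, 0, 0]], [[-0.6, 0, 0], [0, 0, 0]], [[-0.6, 0, 0], [0, 0, 0]], [[-0.6, 0, 0], [0, 0, 0]], [[-0.6, 0, 0], [0, 0, 0]], [[-0.6, 0, 0], [0, 0, 0]], [[-0.6, 0, 0], [0, 0, 0]], [[-0.6, 0, 0], [0, 0, 0]], [[-0.6, 0, 0], [0, 0, 0]], [[-0.4, 0.25, 0], [0, 0, 0]], [[-0.24, 0.25, 0], [0, 0, 0]], [[0, 0, 0], [0, 0, -0.62]], [[0, 0, 0], [0, 0, -0.62]], [[0, 0, 0], [0, 0, 0]], [[0, 0, 0], [0, 0, 0]]]}}

```text
time_s: 16.25
position: [0.4462, 0.1055, 0.2088]
tool_rot: [[-0.144, 0.99, 0.0], [0.99, 0.144, -0.0], [-0.0, 0.0, -1.0]]
ft_force: [0.8, 0.6, -1.0]
grip_width: 0.0126
gripper_force: 68.6
```

```bash
python3 -c "
from h import *
lidinfo('w6')
from rig import env
for i in range(3):
    s=env.observe();print(s['position'])
from rig import viewer
d=viewer.get_image('top');cv2.imwrite('pics/t6.png',d['frame'][:,:,::-1]);P=cloud(d)
D=np.load('pics/top0.npz');
q=P[(P[...,2]>.17)&(P[...,2]<.19)&(abs(P[...,0]-.446)<.1)&(abs(P[...,1]-.105)<.12)];print(rect(q),len(q),q[:,2].mean())
"
```

```text
t [0.44624151 0.10545579 0.20888726] T [[-0.1438, 0.9896, 0.0005], [0.9896, 0.1438, -0.0002], [-0.0003, 0.0004, -1.0]] grip 0.012519516904273992 68.61862421035767 [ 0.43657938 -0.0444654  -0.56402853]
plate in tool: slopes deg [ 0.15573831 -0.09194783] z0 mm 22.544431731260662 29861 y rng [-59.11258997  60.0777172 ] x max 86.29893709358635
world slopes deg [ 0.1409402  -0.15350142]
[0.44624151 0.10545579 0.20888726]
[0.44624151 0.10545579 0.20888726]
[0.44624151 0.10545579 0.20888726]
(array([438.9, 110.1]), array([200.4,  72.3]), 79.9) 445 0.18545144711779663
```

Call:
{"name": "move_arm", "arguments": {"motion": [[[0, 0, 0.5], [0, 0, 0]], [[0, 0, 0.5], [0, 0, 0]], [[0, 0, 0.5], [0, 0, 0]], [[0, 0, 0.3], [0, 0, 0]], [[0, 0, 0.2], [0, 0, 0]], [[0, 0, 0], [0, 0, 0]], [[0, 0, 0.06], [0, 0, 0]], [[0, 0, 0.04], [0, 0, 0]], [[0, 0, 0], [0, 0, 0]]]}}

```text
time_s: 17.25
position: [0.4464, 0.1051, 0.1042]
tool_rot: [[-0.145, 0.989, 0.001], [0.989, 0.145, 0.0], [-0.0, 0.001, -1.0]]
ft_force: [-0.7, 0.2, -2.1]
grip_width: 0.0124
gripper_force: 68.6
```

Call:
{"name": "move_arm", "arguments": {"motion": [[[0, 0, 0.04], [0, 0, 0]], [[0, 0, 0.03], [0, 0, 0]], [[0, 0, 0], [0, 0, 0]]]}}

```text
time_s: 17.55
position: [0.4463, 0.1051, 0.1006]
tool_rot: [[-0.145, 0.989, 0.0], [0.989, 0.145, -0.0], [-0.0, 0.0, -1.0]]
ft_force: [-1.3, -0.7, 2.1]
grip_width: 0.0122
gripper_force: 69.1
```

Call:
{"name": "move_arm", "arguments": {"motion": [[[0, 0, 0.04], [0, 0, 0]], [[0, 0, 0.04], [0, 0, 0]], [[0, 0, 0], [0, 0, 0]]]}}

```text
time_s: 17.85
position: [0.4462, 0.105, 0.0974]
tool_rot: [[-0.145, 0.989, 0.001], [0.989, 0.145, -0.0], [-0.001, 0.001, -1.0]]
ft_force: [-2.5, -0.2, 9.1]
grip_width: 0.0121
gripper_force: 70.2
```

Call:
{"name": "move_arm", "arguments": {"motion": [[[0, 0, 0.04], [0, 0, 0]], [[0, 0, 0.04], [0, 0, 0]], [[0, 0, 0], [0, 0, 0]]]}}

```text
time_s: 18.15
position: [0.4457, 0.105, 0.0919]
tool_rot: [[-0.145, 0.989, -0.002], [0.989, 0.145, -0.0], [0.0, -0.002, -1.0]]
ft_force: [-1.6, -0.9, -5.0]
grip_width: 0.0122
gripper_force: 68.2
```

Force rose to 9 N and then dropped, so it has snapped. I'll press the remaining bit until it seats.

Call:
{"name": "move_arm", "arguments": {"motion": [[[0, 0, 0.03], [0, 0, 0]], [[0, 0, 0.03], [0, 0, 0]], [[0, 0, 0], [0, 0, 0]], [[0, 0, 0], [0, 0, 0]]]}}

```text
time_s: 18.55
position: [0.4458, 0.1051, 0.0898]
tool_rot: [[-0.145, 0.989, -0.001], [0.989, 0.145, -0.0], [0.0, -0.001, -1.0]]
ft_force: [-4.9, -1.0, 8.4]
grip_width: 0.0122
gripper_force: 70.5
```

```bash
python3 -c "
from h import *
lidinfo('w7')"
```

```text
t [0.44578747 0.10506009 0.08983974] T [[-0.1453, 0.9894, -0.0008], [0.9894, 0.1453, -0.0002], [-0.0, -0.0009, -1.0]] grip 0.012527312447493352 70.4557478427887 [-5.78696052 -0.67217286  8.48664443]
plate in tool: slopes deg [ 0.07693181 -0.0520326 ] z0 mm 22.4830375248649 29849 y rng [-59.1710015   59.96272861] x max 86.27823004521626
world slopes deg [ 0.01425099 -0.07740457]
```

Call:
{"name": "move_arm", "arguments": {"motion": [[[0, 0, 0.03], [0, 0, 0]], [[0, 0, 0.02], [0, 0, 0]], [[0, 0, 0], [0, 0, 0]], [[0, 0, -0.03], [0, 0, 0]], [[0, 0, -0.02], [0, 0, 0]], [[0, 0, -0.02], [0, 0, 0]], [[0, 0, 0], [0, 0, 0]]]}}

```text
time_s: 19.3
position: [0.4458, 0.105, 0.0899]
tool_rot: [[-0.145, 0.989, -0.002], [0.989, 0.145, 0.0], [0.0, -0.002, -1.0]]
ft_force: [-3.1, -0.7, -5.0]
grip_width: 0.0125
gripper_force: 69.4
```

Call:
{"name": "move_arm", "arguments": {"motion": [[[0, 0, 0], [0, 0, 0]], [[0, 0, 0], [0, 0, 0]], [[0, 0, 0], [0, 0, 0]], [[0, 0, 0], [0, 0, 0]], [[0, 0, -0.1], [0, 0, 0]], [[0, 0, -0.3], [0, 0, 0]], [[0, 0, -0.5], [0, 0, 0]], [[0, 0, -0.5], [0, 0, 0]], [[0, 0, -0.5], [0, 0, 0]], [[0, 0, 0], [0, 0, 0]], [[0, 0, 0], [0, 0, 0]]], "claw": 0.5}}

```text
time_s: 20.4
position: [0.4463, 0.1051, 0.1857]
tool_rot: [[-0.145, 0.989, 0.001], [0.989, 0.145, 0.0], [-0.0, 0.001, -1.0]]
ft_force: [0.6, 1.2, -0.4]
grip_width: 0.0427
gripper_force: 0.0
```

```bash
python3 - <<'E'
from h import *
from rig import env
f,P=wrist("w8"); s=env.observe(); print(s["position"],s["ft_force"],s["grip_width"])
hsv=cv2.cvtColor(f,cv2.COLOR_RGB2HSV)
m=(hsv[...,1]<80)&(hsv[...,2]<150)&(abs(P[...,2]-.067)<.015)&(abs(P[...,0]-.446)<.09)&(abs(P[...,1]-.105)<.11)
q=P[m]; A=np.c_[q[:,:2]-[.446,.105],np.ones(len(q))]; k=np.ones(len(q),bool)
for _ in range(6): c=np.linalg.lstsq(A[k],q[k,2],rcond=None)[0]; k=abs(q[:,2]-A@c)<.003
print("slopes",np.degrees(c[:2]),"z",c[2],rect(q[k]),k.sum())
h=P[(abs(P[...,2]-.092)<.006)&(abs(P[...,0]-.446)<.03)&(abs(P[...,1]-.105)<.05)]; print("handle top",rect(h),np.median(h[:,2]))
E
```

```text
[0.44595379 0.10506389 0.1850018 ] [ 0.57408041  0.18910287 -0.16005216] 0.042541365868006706
slopes [ 0.01309478 -0.01910984] z 0.06730863502508953 (array([446.3, 105.3]), array([122.4, 173.6]), -81.5) 26966
handle top (array([446.2, 105.4]), array([13.9, 59.4]), -81.4) 0.09300041497860884
```

View pics/w8.png

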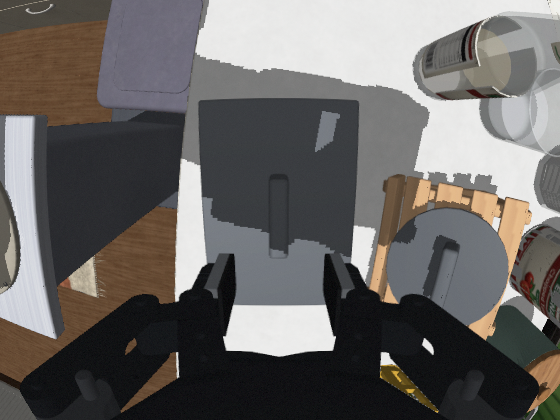

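The lid plate at (278,200) is level within 0.02°. Its top is at 67 mm, which puts the underside on the rim, and it is centred within 1 mm. The bottle, glass and round lid look undisturbed, so I'm handing in.

```bash
python3 -c "
from rig import env
print(env.close_job())"
```

```text
the job is handed in; nothing more can be done
None
```

The dibber is in the box and the oblong lid is snapped down level and centred on the rim by my camera measurements; I handed the job in after about 20 s of robot time, and the hand-in returned no verdict.

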